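Back a ratcheted sample wheel up one notch

ROBOT

A 6-joint arm with a two-finger parallel gripper is mounted at the origin on a cart in front of the work surface, level with it; the furniture and walls round the work are solid. World frame = base frame: x ahead of the robot, y to its left, z up, the work surface at z = 0. Lengths are in m, angles in degrees, forces in N, time in s.
With the tool pointing down it reaches from about 0.425 to 0.95 m from the base axis. Payload 3.5 kg.
Tool frame: the origin (TCP) lies between the finger pads; the fingertips stand 19 mm ahead of it and the grasp point (between the pads) is the TCP; y points along the fingers, z is the direction in which the jaws open and shut, and the axes are right-handed (so a half turn about y gives the same grasp; the last joint's range is limited). The gripper opens to 85 mm and grips with 20 to 120 N. Pads are 22 mm wide; open, the fingers measure 114 mm over their backs; the gripper's body (76 mm by 85 mm) begins 54 mm behind the grasp point. The pads swing forward as they close: fully open they stand 13 mm farther back than shut.
Start: joints at [65.374, 16.404, 90.338, -0, 73.258, -8.594], TCP at [0.186, 0.649, 0.25] pointing down, gripper open.
Joint ranges: [-158.93, 158.93], [-51.34, 127.21], [12.03, 142.37], [-87.48, 267.48], [13.55, 161.25], [-162.69, 162.69]. Speed limits (degrees/s): [159.86, 159.86, 180, 180, 180, 180].

INTERFACE

Orientations are given as [roll, pitch, yaw] about the fixed x, y, z axes, in that order (R = Rz(yaw) Ry(pitch) Rx(roll)).
In Python, from cell import env gives the robot as it stands.
- The arm moves only by the shell command python3 -m crank 'ROWS' [OPENING]. ROWS is JSON, a list that holds one entry, the list of rows, each a list of 4 numbers: the shift along the tool's x, y, z in cm, then the turn about the tool's y in degrees. In form: [[[x, y, z, yaw], ...]]. A call has 1 to 8 rows; each row shifts and turns the commanded pose from where the row before left it, along the tool's axes as they then stand; what a row does not reach is not made up. A row lasts 1/10 s, in which the tool goes at most 50 mm and 8.59 degrees, less where a joint would pass 70% of its speed; a pose out of reach is approached as far as the arm can. A call is refused whole if a number of a shift passes 5 or a number of a turn 8.59, either way. A call with a gripper value outside its range is refused whole. OPENING is the opening in per cent of the stroke, from 0 (shut) to 100 (fully open), set as the call begins (- or left out, the last holds). The fingers move at their own pace and stop on an object; the grip force is fixed at half the most. Time passes only in rows, so rows that do not move let the fingers close. It gives the time, the measured TCP pose, the force and the opening at its end, in the units of the state.
- env.sense(): the state, without advancing time (a new reading comes with each control period).
- env.read_camera(name): name is "scene" or "side" or "wrist"; returns (picture, depth): 400x640x3 uint8, red, green, blue; 400x640 float32, m along the optical axis (not along the pixel's ray), 0 where there is no reading.
- env.camera_params(name): a dict with "fov_y" (degrees; the focal length in pixels is half the picture's height over the tangent of half this angle, whatever the lens; pixels are square), "cx", "cy" (the principal point, pixels), "k1" (the pictures are not rectified: a ray, as slopes to the right and down, at radius r is drawn at 1 + k1 r^2 times it, then the intrinsics apply), "T" (4x4, takes a point from camera to world coordinates). Camera axes: x right, y down, z forward; pixel columns grow to the right and rows downward; lengths in m; the calibration is good to about 2 mm. A picture is of the moment at which its call begins: read the wrist's pose just before it. camera_params takes no time and is no camera call; for the wrist camera it gives the pose at the moment of the call.
- env.sign_off(): hands the job in, once; it reports no verdict.
The state is a dict: "t": time; "joints": joint angles; "qvel": joint speeds; "joint_torque": joint torques, N m; "position": TCP position; "tool_rot": TCP orientation; "force": force on the tool from outside, world axes, zero at the start; "moment": the same for the moment, N m; "width": opening from 0.0 (shut) to 1.0 (fully open).
Only numpy, scipy, OpenCV 4.12 (cv2) and the standard library are available. Lean on these libraries where they do the work, as an engineer would, in place of code of your own. Each camera call takes 0.05 s, during which the arm holds its last target.

TASK

The sample indexer has been fed one bottle too far. With a fingertip, lift the pawl by its red thumb pin up and right over until it rests open by itself, push the wheel backward (counter-clockwise seen from above) by one notch with a fingertip against one of its orange pins, then push the pawl back over so that it drops fully home behind the next tooth. Do not pick anything up: the small bottles stay standing in their cups, and the tape roll and the little white box stay where they are.

Things in the scene. Friction and masses are not known exactly. Their poses are not given: they have to be found in the camera images.
- indexer: Grey round base (232 mm across, 12 mm high), fixed to the table. Origin on the table under the wheel's vertical axis; z up; the pawl and its bracket sit on the -x side. On the base turns the wheel: a steel flange (228 mm across) with 8 ratchet teeth 11 mm high, one every 45 degrees, and a white drum on top.
- wheel_top (a point): Centre of the drum's top (192 mm across, 40 mm above the table); x and y axes turn with the wheel. On it 8 blue cups (38 mm across, 22 mm tall, centres 52 mm out, at 45k degrees from x) and 8 upright orange finger pins (10 mm thick, centres 86 mm out, at 22.5 + 45k degrees, 40 to 85 mm above the table). Bottle tops are 115 mm above the table.
- wheel (a joint): Turn of the wheel in rad: 0 at the start, grows as it is backed up (counter-clockwise from above). One notch is 45 degrees = 0.785. It has friction (about 1.5 N at an orange pin) and stays where it is left. With the pawl in, backward turning is blocked after 0.07 of play. After backing up, the pawl falls fully home at any value from about 0.5 to 0.83; past that it lands on top of the next tooth.
- pawl (a joint): Angle of the steel pawl in rad about its level hinge: 0 = fully home between the teeth, grows as it is lifted, 1.75 = rests open, tipped over the other way. It weighs 80 g and falls under its weight: shut when below about 1.0, open when above about 1.3.
- pawl_pin (a point): Point on the axis of the pawl's red thumb pin (10 mm thick, 40 mm long, 14 mm ball on its free end, 14 mm from this point). The pin is level, along the indexer's x axis, on the side away from the wheel: 130 mm from the wheel's axis and, with the pawl home, 82 mm above the table. It travels up and over on an arc of 55 mm radius towards -y of the indexer.
- pawl_hinge (a point): Point on the pawl's hinge axis (45 mm above the table, parallel to the indexer's x axis). With the pawl home, the thumb pin is 41 mm from it towards +y of the indexer and 37 mm above it; with the pawl open, 44 mm towards -y and 34 mm above. Bracket and pawl hub round the hinge reach 55 mm above the table.
- push_pin (a point): Middle height of one of the 8 orange finger pins (all alike), the one at +112.5 degrees from the indexer's x axis when the wheel is at 0, on its left; 62 mm above the table. A desk lamp's joint and bar hang about 0.55 m above the table, to the right of the wheel; there is more room above the pins on the left.
- oil_bottle_1_mid (a point): Centre of a small loose amber dropper bottle with a black cap (30 mm thick, 72 mm tall) standing in a cup of the wheel. Must stay in its cup.
- oil_bottle_2_mid (a point): Centre of a second bottle of the same kind.
- oil_bottle_3_mid (a point): Centre of a third bottle of the same kind.
- tape_roll_mid (a point): Centre of a cream roll of tape lying flat on the table (56 mm across, 18 mm high). Bystander.
- cover_glass_box_mid (a point): Centre of a little white box on the table (31x63x23 mm). Bystander.

How it is judged:
By the outcome, as a careful person would: the job done as asked, in the order asked, and still so for the second after the job is handed in, with the robot touching nothing.
It also fails if it takes over 67 s, if anything falls off the work surface, if the arm or the gripper's body presses on something with over 40 N, if the wrist force passes 120 N, or if a joint passes its speed limit or range.

## Working session

There is one attempt and no reset: what is moved stays moved. The work goes in short steps, Python scripts to look and compute and a shell command to move; the robot and the scene stay as the last step left them, time stands still between calls to the robot, and variables do not carry over. Pictures are saved under pics/ and viewed, and the job is handed in when it is done.

```bash
ls; mkdir -p pics; python3 - <<'E'
from cell import env
import cv2
print(env.sense())
for n in ("scene","side","wrist"):
    p=env.camera_params(n); print(n,p)
    im,d=env.read_camera(n); cv2.imwrite(f"pics/a_{n}.png",im[:,:,::-1])
    import numpy as np; np.save(f"pics/a_{n}_d.npy",d)
E
```

```text
pics
{'t': 0.0, 'joints': array([ 6.53754826e+01,  1.64538311e+01,  9.04192182e+01, -7.89136846e-04,
        7.32576518e+01, -8.59413025e+00]), 'qvel': array([-0.00319687, -0.06593117, -0.03442509, -0.06935831,  0.00182383,
        0.04900942]), 'joint_torque': array([-8.72887795e-04, -4.05965173e+01, -2.92633617e+01, -1.57596915e-04,
        5.78799751e-03,  1.88089501e-05]), 'position': array([0.18612507, 0.64822411, 0.24897649]), 'tool_rot': array([-9.01293464e+01,  1.87844925e-02, -1.60301802e+01]), 'force': array([ 0.14023234,  0.6644124 , -0.09133873]), 'moment': array([0.03038119, 0.03654678, 0.00374572]), 'width': 1.0017012711606945}
scene {'fov_y': 44.59389323186221, 'cx': 321.3923311829174, 'cy': 198.59767673063666, 'k1': 0.0048922999253544555, 'T': array([[ 0.9491656 ,  0.27479056, -0.15354093,  0.74615195],
       [ 0.31472577, -0.83727188,  0.44712805, -0.3405251 ],
       [-0.00568894, -0.47272185, -0.88119333,  0.89167262],
       [ 0.        ,  0.        ,  0.        ,  1.        ]])}
side {'fov_y': 48.181776596213105, 'cx': 312.4715863281342, 'cy': 203.0147530764864, 'k1': -0.1284517657569028, 'T': array([[-0.9724079 , -0.10462157,  0.2085119 ,  0.44118305],
       [-0.23322341,  0.45686283, -0.85841901,  0.80871843],
       [-0.00545219, -0.88336328, -0.46865722,  0.48339575],
       [ 0.        ,  0.        ,  0.        ,  1.        ]])}
wrist {'fov_y': 63.64806516525636, 'cx': 314.64829427429135, 'cy': 199.9101569099357, 'k1': -0.024657786726723117, 'T': array([[ 0.27693771,  0.9121449 ,  0.30215426,  0.11009667],
       [ 0.96088558, -0.26220238, -0.08915607,  0.6706968 ],
       [-0.00209769,  0.31502635, -0.94908061,  0.37259155],
       [ 0.        ,  0.        ,  0.        ,  1.        ]])}
```

View pics/a_scene.png

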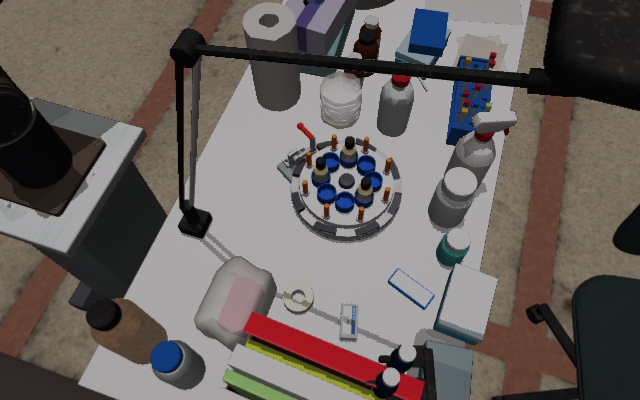

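View pics/a_side.png

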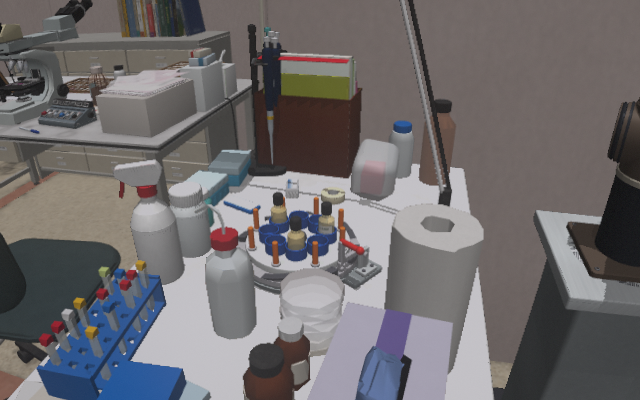

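View pics/a_wrist.png

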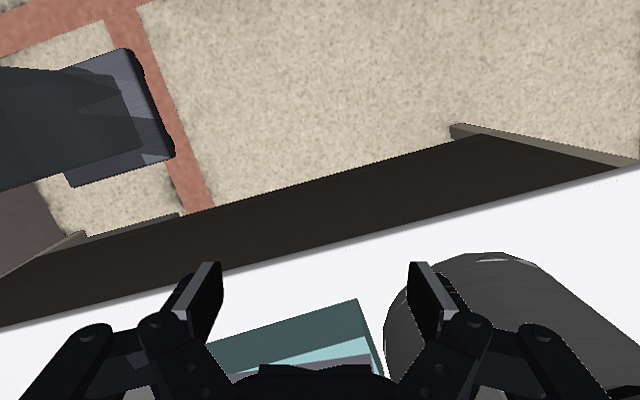

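The scene view shows the wheel centred near (347,181), the red thumb pin at (305,132) on its upper-left side, and orange pins all round. The side view shows the red pin at (352,245). The wrist camera doesn't see the indexer yet.

```bash
cat > h.py <<'E'
import numpy as np, cv2
def K(p):
    f=200/np.tan(np.radians(p['fov_y']/2)); return f
def ray(p,u,v):
    f=K(p); d=np.array([(u-p['cx'])/f,(v-p['cy'])/f]); s=d.copy()
    for _ in range(30): s=d/(1+p['k1']*(s@s))
    T=p['T']; return T[:3,3],T[:3,:3]@np.array([s[0],s[1],1.0])
def onz(p,u,v,z):
    o,d=ray(p,u,v); return o+d*(z-o[2])/d[2]
def dep(p,u,v,D):
    o,d=ray(p,u,v); return o+d*D
def tri(r):
    A=np.zeros((3,3));b=np.zeros(3)
    for o,d in r:
        d=d/np.linalg.norm(d);M=np.eye(3)-np.outer(d,d);A+=M;b+=M@o
    x=np.linalg.solve(A,b); 
    return x,[np.linalg.norm((np.eye(3)-np.outer(d,d)/(d@d))@(x-o)) for o,d in r]
def proj(p,X):
    T=p['T'];c=T[:3,:3].T@(np.array(X)-T[:3,3]);s=c[:2]/c[2];s=s*(1+p['k1']*(s@s));f=K(p)
    return np.array([p['cx']+f*s[0],p['cy']+f*s[1]])
def blobs(im,kind):
    h=cv2.cvtColor(im,cv2.COLOR_RGB2HSV)
    if kind=='orange': m=cv2.inRange(h,(7,120,90),(17,255,255))
    if kind=='red': m=cv2.inRange(h,(0,170,90),(4,255,255))|cv2.inRange(h,(176,170,90),(180,255,255))
    if kind=='blue': m=cv2.inRange(h,(105,150,60),(125,255,255))
    n,l,s,c=cv2.connectedComponentsWithStats(m); return m,l,s,c
E
python3 - <<'E'
from h import *; from cell import env
for n in("scene","side"):
    p=env.camera_params(n);im=cv2.imread(f"pics/a_{n}.png")[:,:,::-1];D=np.load(f"pics/a_{n}_d.npy")
    for k in('orange','red'):
        m,l,s,c=blobs(im,k)
        for i in range(1,len(s)):
            if s[i,4]>12 and 200<c[i,0]<420 and 110<c[i,1]<290:
                ys,xs=np.where(l==i);P=np.array([dep(p,x,y,D[y,x]) for x,y in zip(xs,ys)])
                print(n,k,s[i],c[i].round(1),np.median(P,0).round(3),P.min(0).round(3),P.max(0).round(3))
    x0,y0,x1,y1=(255,100,425,250) if n=="scene" else (210,170,400,300)
    cv2.imwrite(f"pics/c_{n}.png",cv2.resize(im[y0:y1,x0:x1,::-1],None,fx=4,fy=4,interpolation=cv2.INTER_CUBIC))
E
```

```text
scene orange [332 134   5   4  13] [333.8 135.8] [0.584 0.214 0.083] [0.58  0.211 0.082] [0.588 0.216 0.087]
scene orange [364 137   5   4  15] [366.3 138.5] [0.648 0.227 0.085] [0.643 0.224 0.078] [0.652 0.233 0.087]
scene orange [306 151   5   4  14] [308.4 152.9] [0.548 0.158 0.084] [0.544 0.155 0.082] [0.552 0.164 0.087]
scene orange [387 158   5   4  17] [388.9 159.6] [0.704 0.193 0.084] [0.7   0.189 0.035] [0.708 0.228 0.086]
scene orange [302 180   5   4  15] [304.3 181.7] [0.563 0.094 0.084] [0.558 0.089 0.081] [0.566 0.098 0.086]
scene orange [385 187   5   4  15] [387.3 188.7] [0.718 0.129 0.083] [0.714 0.126 0.081] [0.721 0.132 0.085]
scene orange [324 203   5   5  19] [326.2 205.2] [0.618 0.059 0.083] [0.614 0.055 0.082] [0.622 0.065 0.086]
scene orange [359 207   5   4  18] [361.2 208.5] [0.682 0.073 0.083] [0.678 0.07  0.081] [0.686 0.077 0.086]
scene red [297 123  16  16  78] [304.3 130.1] [0.522 0.208 0.085] [0.504 0.194 0.079] [0.543 0.221 0.092]
side orange [283 197   2  10  17] [283.5 201.9] [0.677 0.075 0.079] [0.669 0.068 0.069] [0.68  0.106 0.087]
side orange [314 197   4  17  66] [315.5 205.2] [0.617 0.062 0.072] [0.613 0.053 0.053] [0.62  0.065 0.087]
side orange [253 209   6  20  84] [255.8 218.2] [0.715 0.13  0.069] [0.441 0.125 0.047] [0.72  0.809 0.483]
side orange [339 209   6  30 131] [341.1 224. ] [0.558 0.099 0.077] [0.441 0.091 0.047] [0.565 0.809 0.483]
side orange [248 227   6  21  97] [250.8 236.6] [0.701 0.195 0.069] [0.697 0.19  0.047] [0.707 0.199 0.088]
side orange [272 241   6  23 112] [275.  251.3] [0.645 0.23  0.071] [0.642 0.225 0.045] [0.651 0.233 0.088]
side orange [312 241   6  23 113] [315. 252.] [0.581 0.216 0.07 ] [0.578 0.209 0.047] [0.587 0.219 0.088]
side red [211 228  26  13 188] [223.2 234.3] [0.678 0.343 0.166] [0.441 0.324 0.164] [0.696 0.809 0.483]
side red [341 238  22  14  70] [351.8 245.1] [0.522 0.211 0.088] [0.504 0.195 0.085] [0.542 0.224 0.091]
```

```bash
ls pics
```

```text
a_scene.png
a_scene_d.npy
a_side.png
a_side_d.npy
a_wrist.png
a_wrist_d.npy
c_scene.png
c_side.png
```

View pics/c_scene.png

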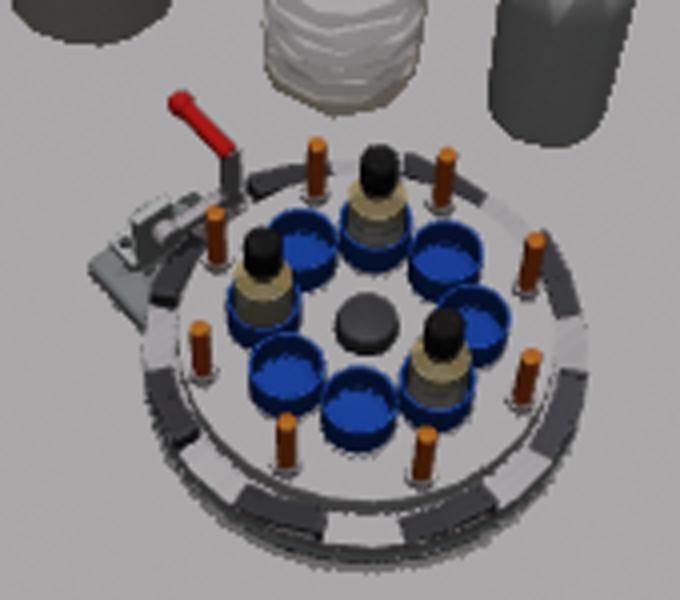

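View pics/c_side.png

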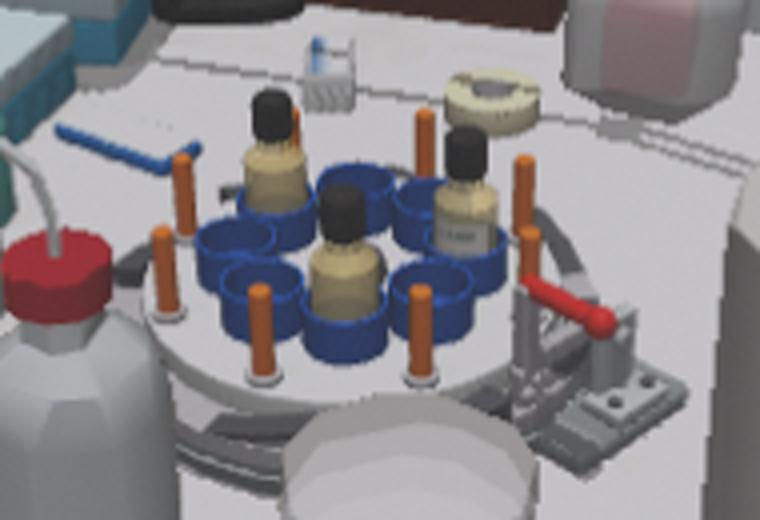

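```bash
cat >> h.py <<'E'
def wheelfit(P,r=0.086):
    from scipy.optimize import least_squares
    f=lambda q: np.concatenate([np.hypot(P[:,0]-q[0],P[:,1]-q[1])-r])
    q=least_squares(f,P[:,:2].mean(0)).x
    a=np.degrees(np.arctan2(P[:,1]-q[1],P[:,0]-q[0]))
    ph=np.degrees(np.angle(np.exp(1j*np.radians(a)*8).mean()))/8
    return q,a,ph,f(q)
E
python3 - <<'E'
from h import *; from cell import env
ps,pd=env.camera_params("scene"),env.camera_params("side")
im=cv2.imread("pics/a_scene.png")[:,:,::-1]
m,l,s,c=blobs(im,'orange')
c=[c[i] for i in range(1,len(s)) if s[i,4]>12 and 290<c[i,0]<400 and 130<c[i,1]<220]
P=np.array([onz(ps,*x,0.083) for x in c]); q,a,ph,r=wheelfit(P)
print('scene ctr',q,'phase mod45',ph,'angles',a.round(1),'resid',(r*1000).round(1))
# triangulate tops: scene blob centroid(top half) vs side blob top
im2=cv2.imread("pics/a_side.png")[:,:,::-1]
m,l,s2,c2=blobs(im2,'orange')
T=[(s2[i,0]+s2[i,2]/2-.5,s2[i,1]+1.5) for i in range(1,len(s2)) if s2[i,4]>12 and 240<c2[i,0]<350]
for x in c:
    pr=proj(pd,onz(ps,*x,0.083)); j=np.argmin([np.hypot(*(pr-t)) for t in T])
    X,e=tri([ray(ps,*x),ray(pd,*T[j])]); print(X.round(4),np.round(e,4))
print('red ends scene/side')
for n,im_,p in(("scene",im,ps),("side",im2,pd)):
    m,l,s,c=blobs(im_,'red'); 
    for i in range(1,len(s)):
        if s[i,4]>50 and 290<c[i,0]<370 and 120<c[i,1]<260:
            ys,xs=np.where(l==i); A=np.c_[xs,ys].astype(float); vx=cv2.fitLine(A.astype(np.float32),cv2.DIST_L2,0,.01,.01).ravel(); 
            t=(A-A.mean(0))@vx[:2]; print(n,A.mean(0),vx[:2],t.min(),t.max(), A.mean(0)+t.min()*vx[:2],A.mean(0)+t.max()*vx[:2])
E
```

```text
scene ctr [0.63310347 0.1438903 ] phase mod45 -10.064583669919388 angles [ 125.    80.   169.6   35.1 -144.9   -9.9 -100.1  -55.3] resid [ 0.  -0.3  0.2  0.5  0.1 -0.2 -0.2  0.2]
[0.5837 0.2126 0.0854] [0.0007 0.0007]
[0.6476 0.2267 0.0849] [0.0007 0.0007]
[0.5534 0.1421 0.1106] [0.0017 0.0017]
[0.7027 0.1925 0.084 ] [0.0013 0.0013]
[0.5613 0.0938 0.0836] [0.0015 0.0015]
[0.7166 0.1285 0.0833] [0.0011 0.0011]
[0.6178 0.0586 0.0844] [0.0005 0.0005]
[0.6803 0.0719 0.084 ] [0.0021 0.0021]
red ends scene/side
scene [304.26923077 130.08974359] [0.691313  0.7225554] -8.765420387952759 10.368666936189697 [298.20958146 123.75624176] [311.43722531 137.58167986]
side [351.82857143 245.05714286] [0.88781065 0.46020895] -12.401272380352012 11.30504969358445 [340.81858977 239.34996629] [361.86531492 250.25982793]
```

```bash
python3 - <<'E'
from h import *; from cell import env
ps,pd=env.camera_params("scene"),env.camera_params("side")
for a,b in(((300,125.75),(360.2,250)),((311.8,137.5),(342.5,241.5))):
    X,e=tri([ray(ps,*a),ray(pd,*b)]); c=np.array([.6331,.1439]); th=np.radians(-32.5);ex=np.array([np.cos(th),np.sin(th)]);ey=np.array([-ex[1],ex[0]])
    print(X.round(4),np.round(e,4),'idx',((X[:2]-c)@ex).round(4),((X[:2]-c)@ey).round(4))
# height map
H=np.zeros((110,130))
for n,p in(("scene",ps),("side",pd)):
    D=np.load(f"pics/a_{n}_d.npy")
    v,u=np.mgrid[0:400,0:640]; f=K(p); dx=(u-p['cx'])/f;dy=(v-p['cy'])/f
    und=cv2.undistortPoints(np.c_[u.ravel(),v.ravel()].astype(np.float64)[:,None],np.array([[f,0,p['cx']],[0,f,p['cy']],[0,0,1]]),np.array([p['k1'],0,0,0])).reshape(-1,2)
    d=D.ravel();P=np.c_[und*d[:,None],d][d>0]@p['T'][:3,:3].T+p['T'][:3,3]
    np.save(f"pics/P_{n}.npy",P)
    i=((P[:,0]+0.1)/.01).astype(int);j=((P[:,1]+.5)/.01).astype(int);ok=(i>=0)&(i<110)&(j>=0)&(j<130)&(P[:,2]<1.2)
    np.maximum.at(H,(i[ok],j[ok]),P[ok,2])
img=(np.clip(H/.6,0,1)*255).astype(np.uint8); img=cv2.applyColorMap(img,cv2.COLORMAP_JET)
img=cv2.resize(img[::-1,::-1],None,fx=5,fy=5,interpolation=cv2.INTER_NEAREST)
for k in range(0,11):
    y=550-int((k*.1+.1)*500); cv2.putText(img,f"x{k/10}",(0,y),0,.4,(255,255,255),1)
for k in range(-5,8): cv2.putText(img,f"y{k/10}",(650-int((k*.1+.5)*500),548),0,.35,(255,255,255),1)
cv2.imwrite("pics/map.png",img)
S=np.load("pics/P_scene.npy"); L=S[(S[:,2]>.35)&(S[:,2]<.8)]
for x in np.arange(.2,1.2,.1):
    q=L[(abs(L[:,0]-x)<.01)]; 
    if len(q): print('lamp',round(x,2),q.min(0).round(3),np.median(q,0).round(3),q.max(0).round(3))
E
```

```text
[0.5091 0.2159 0.0839] [0.0016 0.0016] idx -0.1433 -0.0059
[0.5412 0.1963 0.083 ] [0.0016 0.0016] idx -0.1056 -0.0052
lamp 0.4 [ 0.4   -0.375  0.352] [ 0.406 -0.374  0.358] [ 0.41  -0.374  0.367]
lamp 0.5 [ 0.49  -0.375  0.427] [ 0.502 -0.053  0.507] [ 0.51  -0.033  0.558]
lamp 0.6 [ 0.59  -0.059  0.562] [ 0.6   -0.056  0.571] [ 0.61  -0.049  0.576]
lamp 0.7 [ 0.69  -0.066  0.589] [ 0.7   -0.063  0.597] [ 0.71  -0.056  0.602]
lamp 0.8 [ 0.79  -0.136  0.615] [ 0.804 -0.11   0.703] [ 0.81  -0.062  0.71 ]
```

View pics/map.png

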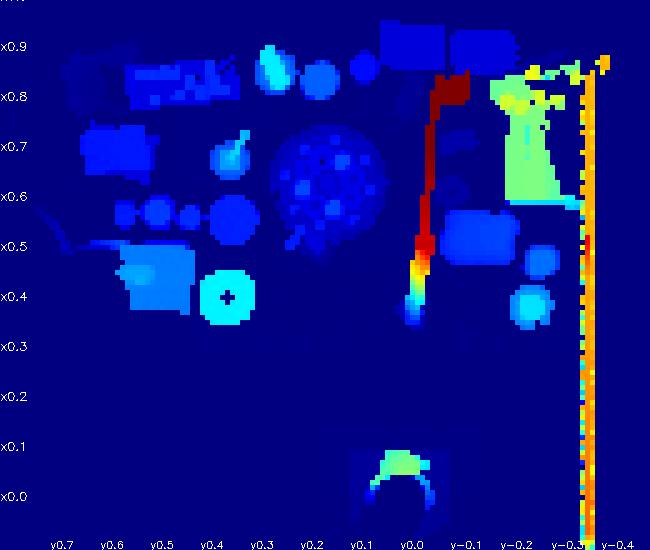

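```bash
python3 - <<'E'
import numpy as np
P=np.vstack([np.load("pics/P_scene.npy"),np.load("pics/P_side.npy")])
for n,(x,y,r) in {'roll':(.4,.36,.07),'cups':(.55,.36,.06),'redtop':(.68,.35,.05),'spray':(.85,.27,.06),'purple':(.45,.5,.1)}.items():
    q=P[(np.hypot(P[:,0]-x,P[:,1]-y)<r)&(P[:,2]<.5)&(P[:,2]>.03)]
    print(n,q.min(0).round(3),q.max(0).round(3))
E
python3 -m crank '[[[0,-4,0,8.25],[0,-4,0,8.25],[0,-4,0,0],[0,0,0,0]]]' 0
```

```text
roll [0.352 0.291 0.03 ] [0.459 0.43  0.222]
cups [0.514 0.3   0.03 ] [0.607 0.42  0.102]
redtop [0.645 0.303 0.03 ] [0.719 0.376 0.2  ]
spray [0.817 0.211 0.03 ] [0.9   0.287 0.218]
purple [0.379 0.415 0.03 ] [0.55  0.583 0.18 ]
t: 0.55
position: [0.1871, 0.6505, 0.3791]
tool_rot: [-89.2, 0.1, -32.5]
force: [-0.5, -0.1, 1.8]
width: 0.327
```

```bash
python3 -m crank '[[[4.3,0,-1.2,0],[4.3,0,-1.2,0],[4.3,0,-1.2,0],[4.3,0,-1.2,0],[4.3,0,-1.2,0],[4.3,0,-1.2,0]]]'; python3 -m crank '[[[4.3,0,-1.2,0],[4.3,0,-1.2,0],[4.3,0,-1.2,0],[4.3,0,-1.2,0],[4.3,0,-1.2,0],[4.3,0,-1.2,0],[0,0,0,0],[0,0,0,0]]]'
```

```text
t: 1.15
position: [0.3658, 0.4476, 0.3692]
tool_rot: [-90.1, 0.0, -32.5]
force: [1.3, 0.9, -0.6]
width: -0.001
t: 1.95
position: [0.5442, 0.249, 0.369]
tool_rot: [-90.1, 0.1, -32.7]
force: [0.3, 0.8, 0.2]
width: -0.001
```

```bash
cat > look.py <<'E'
import sys; from h import *; from cell import env
tag=sys.argv[1]
for n in sys.argv[2:]:
    p=env.camera_params(n); im,d=env.read_camera(n); np.savez(f"pics/{tag}_{n}.npz",im=im,d=d,**p)
    o=im[:,:,::-1]
    if n=="scene": o=cv2.resize(o[90:260,225:435],None,fx=3.5,fy=3.5,interpolation=cv2.INTER_CUBIC)
    if n=="side": o=cv2.resize(o[150:310,205:405],None,fx=3.5,fy=3.5,interpolation=cv2.INTER_CUBIC)
    cv2.imwrite(f"pics/{tag}_{n}.png",o)
print(env.sense()['t'])
E
python3 look.py b wrist scene side
```

```text
2.1
```

View pics/b_wrist.png

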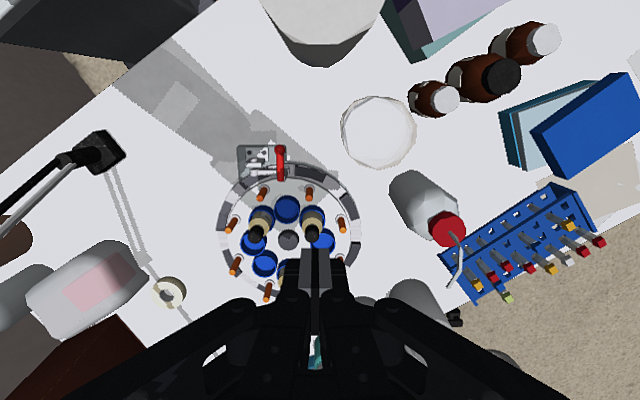

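View pics/b_side.png

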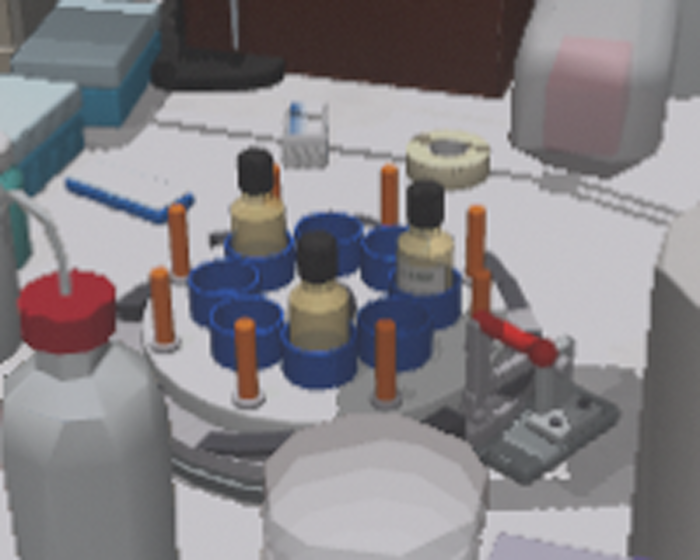

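View pics/b_scene.png

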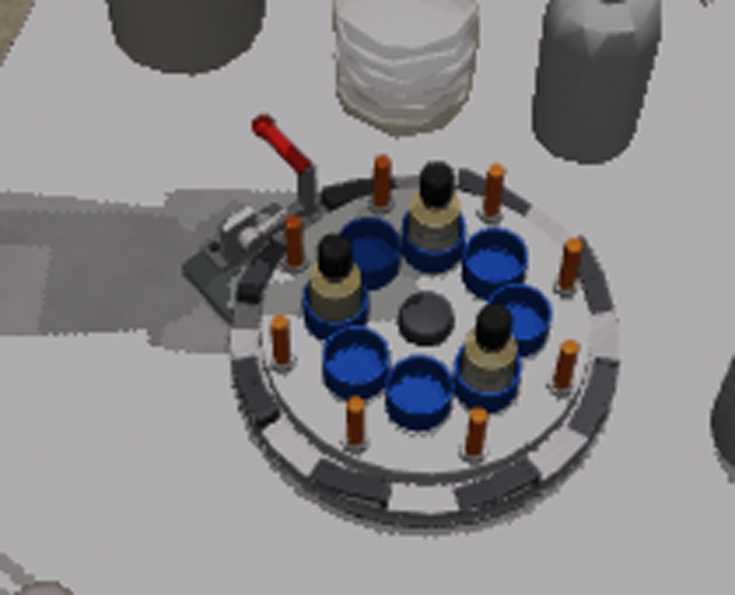

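```bash
python3 - <<'E'
from h import *; from cell import env
z=np.load("pics/b_wrist.npz"); p={k:z[k] for k in('fov_y','cx','cy','k1','T')}; D=z['d']
s=env.sense(); tcp=s['position']; from scipy.spatial.transform import Rotation as R
Rt=R.from_euler('xyz',s['tool_rot'],degrees=True).as_matrix()
for v in(250,256,262,270,280,290):
    o=[]
    for u in range(270,350,1):
        d=D[v,u]
        if 0<d<.3: o.append((Rt.T@(dep(p,u,v,d)-tcp)*1000))
    o=np.array(o); 
    if len(o): print(v,len(o),o.min(0).round(1),o.max(0).round(1),np.median(o,0).round(1))
# red pin via wrist rays and scene
im=z['im'];m,l,st,c=blobs(im,'red')
for i in range(1,len(st)):
    if st[i,4]>40 and 260<c[i,0]<300: 
        ys,xs=np.where(l==i);P=np.array([dep(p,x,y,D[y,x]) for x,y in zip(xs,ys)]);print('red',st[i],c[i],P.min(0).round(3),P.max(0).round(3),np.median(P,0).round(4))
m,l,st,c=blobs(im,'orange')
print([(st[i].tolist(),c[i].round(1).tolist()) for i in range(1,len(st)) if st[i,4]>15 and 200<c[i,0]<360])
E
```

```text
250 28 [-8.3 12.2 -6.6] [-7.2 14.5  6.1] [-7.7 13.6 -0.3]
256 30 [-8.4  6.4 -6.8] [-6.6  9.7  6.4] [-7.8  7.5 -0.3]
262 58 [ -8.3   1.2 -13.4] [-3.1 10.3 12.9] [-7.2  3.  -0.3]
270 62 [ -8.3  -5.6 -13.7] [-3.1  3.2 13.2] [-6.9 -3.2 -0.2]
280 65 [ -8.4 -13.2 -13.8] [-3.  -4.5 13.3] [ -7.1 -11.1  -0.4]
290 68 [-10.8 -23.5 -13.6] [ -3.2 -12.2  13. ] [ -8.4 -19.9  -0.2]
red [275 145   9  36 250] [279.656 162.352] [0.478 0.194 0.082] [0.546 0.293 0.493] [0.5238 0.2096 0.0861]
[([256, 195, 7, 7, 40], [259.2, 197.8]), ([306, 195, 7, 7, 36], [308.6, 197.7]), ([228, 219, 7, 7, 24], [231.5, 222.2]), ([340, 218, 4, 8, 22], [341.4, 221.8]), ([225, 227, 7, 7, 35], [227.9, 229.8]), ([340, 227, 6, 6, 29], [342.5, 229.6]), ([229, 259, 10, 16, 63], [233.7, 267.3]), ([266, 284, 4, 12, 35], [267.6, 290.0]), ([263, 296, 7, 6, 28], [265.8, 298.8])]
```

Shut fingertips measure ±13.5 mm across the backs. The pin lies at indexer (-0.105 to -0.143, -0.0055), z 0.083, which agrees with the text. I'm descending beside the pin on its +y side.

```bash
python3 -m crank '[[[0.5,4.7,0,0],[0,4.7,0,0],[0,4.7,0,0],[0,4.7,0,0],[0,4.7,0,0],[0,2.6,0,0],[0,2.6,0,0],[0,0,0,0]]]'; python3 - <<'E'
from h import *; from cell import env
s=env.sense();c=np.array([.6331,.1439]);t=np.radians(-32.5);ex=np.array([np.cos(t),np.sin(t)]);ey=np.array([-ex[1],ex[0]])
d=s['position'][:2]-c;print(d@ex,d@ey,s['position'][2])
E
```

```text
t: 2.9
position: [0.5442, 0.2476, 0.0789]
tool_rot: [-90.4, 0.4, -32.4]
force: [0.3, 0.8, -0.7]
width: -0.003
-0.13067027864686354 0.03972274886528956 0.0789318224524048
```

```bash
python3 -m crank '[[[0.4,0,-1,0],[0,0,-0.8,0],[0,0,-0.5,0],[0,0,0,0]]]'; python3 look.py c scene side
```

```text
t: 3.3
position: [0.5395, 0.2251, 0.0849]
tool_rot: [-89.9, -0.1, -32.6]
force: [-0.2, 0.2, -0.3]
width: -0.004
3.4
```

View pics/c_side.png

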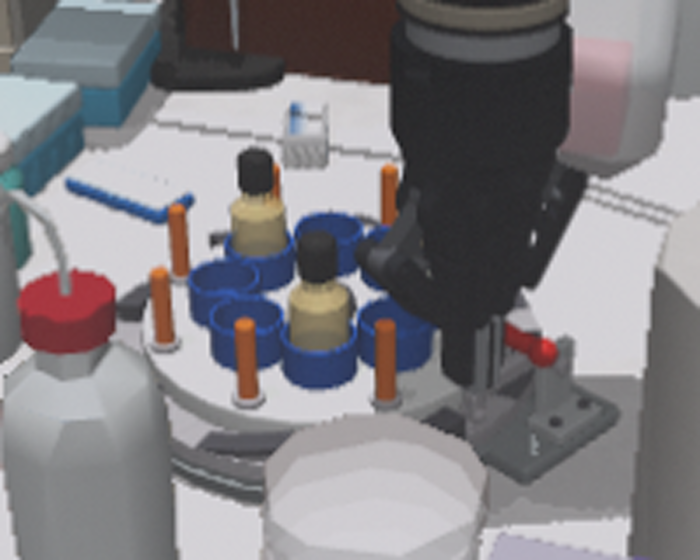

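View pics/c_scene.png

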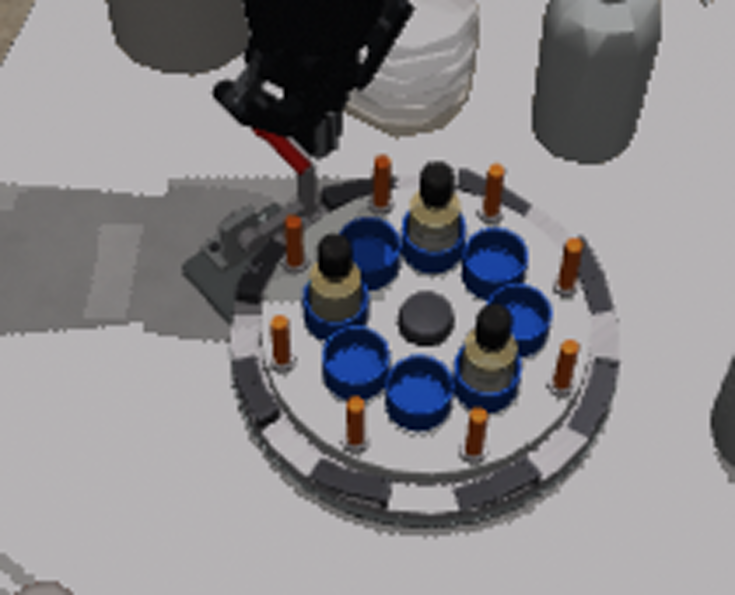

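```bash
python3 -m crank '[[[0,0,-0.5,0],[0,-0.3,-0.5,0],[0,-0.4,-0.6,0],[0,-0.2,-0.6,0],[0,-0.2,-0.7,0],[0,0,0,0]]]'; python3 look.py d scene side
```

```text
t: 4.0
position: [0.5226, 0.2002, 0.094]
tool_rot: [-90.1, 0.1, -32.6]
force: [0.1, 0.3, 0.2]
width: -0.005
4.1
```

View pics/d_side.png

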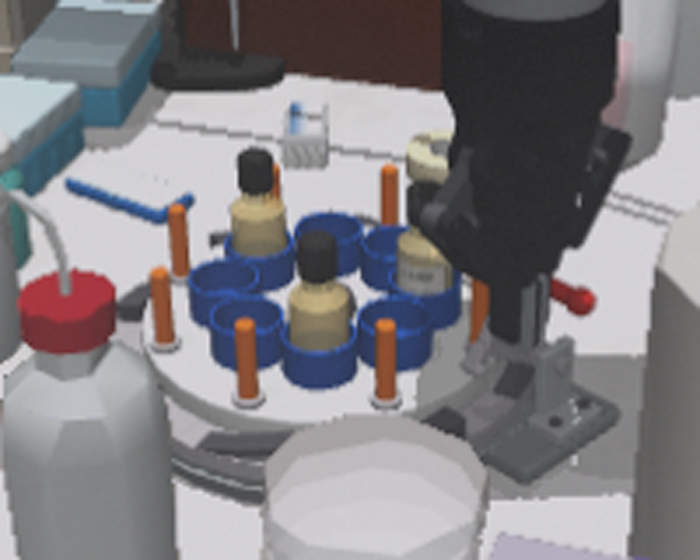

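View pics/d_scene.png

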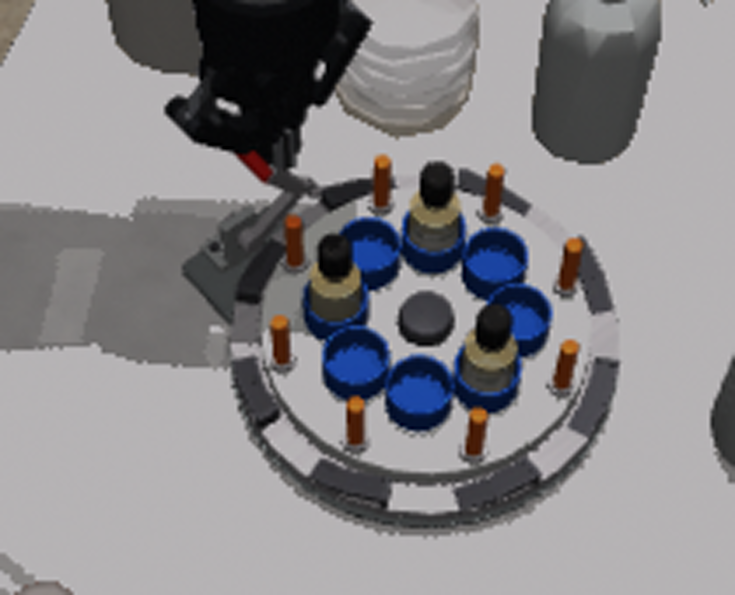

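The pawl is lifting: the red ball in the side view moved from (540,352) to (578,298). Continuing over the top.

```bash
python3 -m crank '[[[0,-0.2,-0.8,0],[0,-0.1,-0.8,0],[0,0,-0.8,0],[0,0.1,-0.7,0],[0,0.2,-0.6,0],[0,0.2,-0.5,0],[0,0.2,-0.5,0],[0,0,-0.3,0]]]'; python3 -m crank '[[[0,0,0,0],[0,0,0,0]]]' ; python3 look.py e scene side
```

```text
t: 4.9
position: [0.4961, 0.1586, 0.0898]
tool_rot: [-90.0, 0.0, -32.5]
force: [-0.7, -0.3, 0.2]
width: 0.004
t: 5.1
position: [0.4969, 0.159, 0.0904]
tool_rot: [-90.0, -0.0, -32.5]
force: [-0.2, 0.3, 0.2]
width: 0.001
5.2
```

View pics/e_side.png

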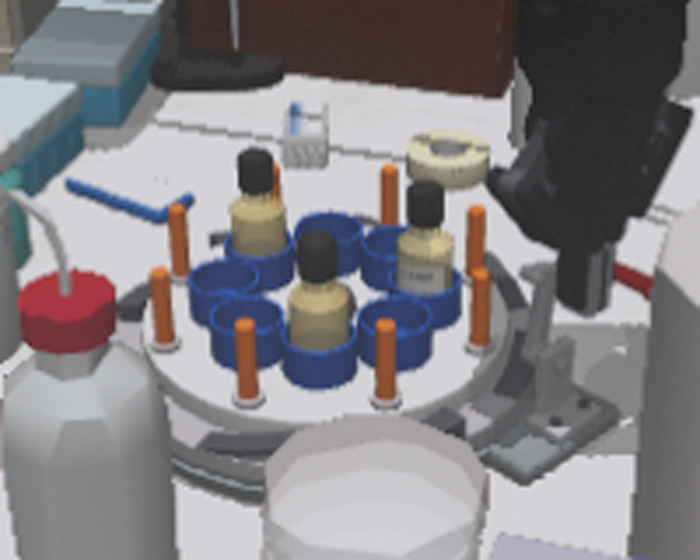

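View pics/e_scene.png

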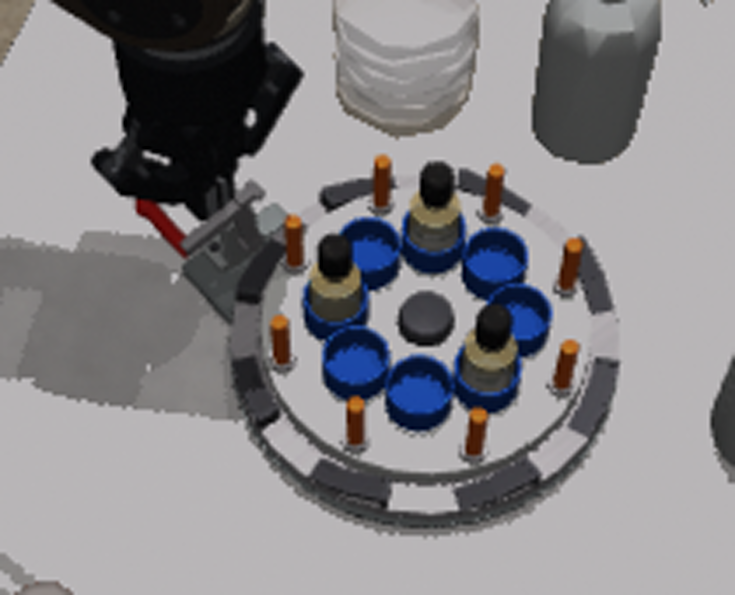

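```bash
python3 -m crank '[[[0,-0.5,1.0,0],[0,-4,0,0],[0,-4,0,-7.5],[0,-4,0,-7.5],[0,-4,0,-7.5],[0,0,0,0]]]'; python3 look.py f scene side
```

```text
t: 5.8
position: [0.5059, 0.1687, 0.2637]
tool_rot: [-89.7, -0.8, -9.9]
force: [1.2, -0.5, -0.3]
width: 0.001
5.9
```

View pics/f_side.png

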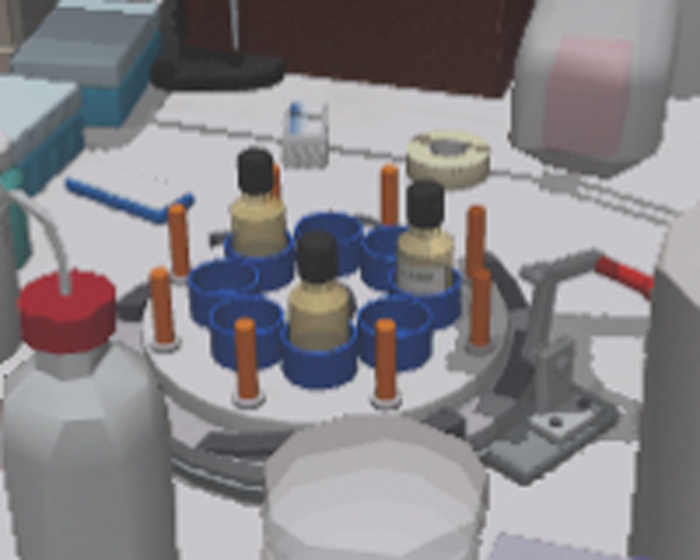

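View pics/f_scene.png

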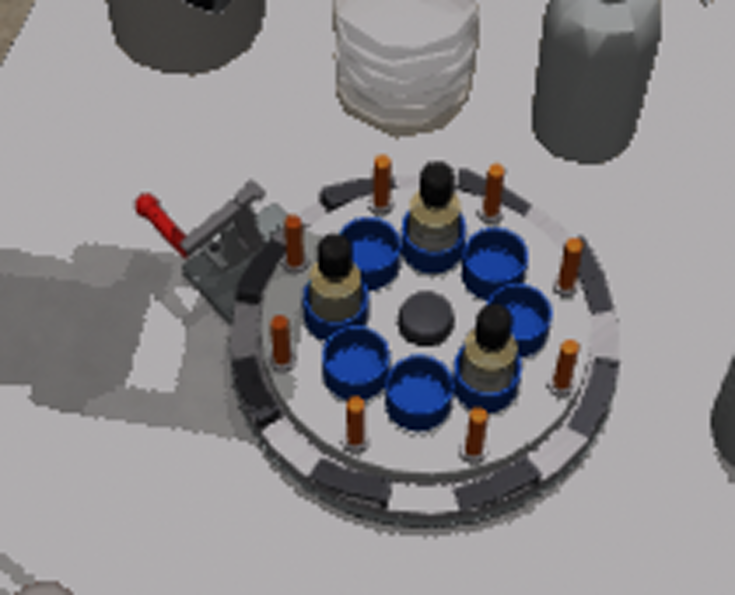

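The pawl rests open by itself, with the ball at (147,205) in the scene crop. Going to the +112.5° pin next.

```bash
python3 -m crank '[[[3.95,0,2.15,0],[3.95,0,2.15,0],[3.95,0,2.15,0],[3.95,0,2.15,0],[0,0,0,0],[0,0,0,0]]]'; python3 - <<'E'
from h import *
z=np.load("pics/f_scene.npz"); p={k:z[k] for k in('fov_y','cx','cy','k1','T')}
u,v=225+147/3.5,90+205/3.5; X=onz(p,u,v,.079);c=np.array([.6331,.1439]);t=np.radians(-32.5);ex=np.array([np.cos(t),np.sin(t)]);ey=np.array([-ex[1],ex[0]])
print(X,(X[:2]-c)@ex,(X[:2]-c)@ey)
E
```

```text
t: 6.5
position: [0.6721, 0.2248, 0.2512]
tool_rot: [-90.1, 0.3, -10.0]
force: [0.1, 0.2, 0.0]
width: 0.002
[0.46529324 0.14576648 0.079     ] -0.1425296475650033 -0.08858833414250897
```

```bash
python3 -m crank '[[[0.4,4.2,0.2,0],[0,4.2,0,0],[0,4.2,0,0],[0,2.2,0,0],[0,2.0,0,0],[0,0,0,0],[0,0,0,0]]]'; python3 look.py g scene side
```

```text
t: 7.2
position: [0.676, 0.2258, 0.0878]
tool_rot: [-90.0, 0.0, -10.0]
force: [-0.4, -0.1, 0.6]
width: -0.005
7.3
```

View pics/g_side.png

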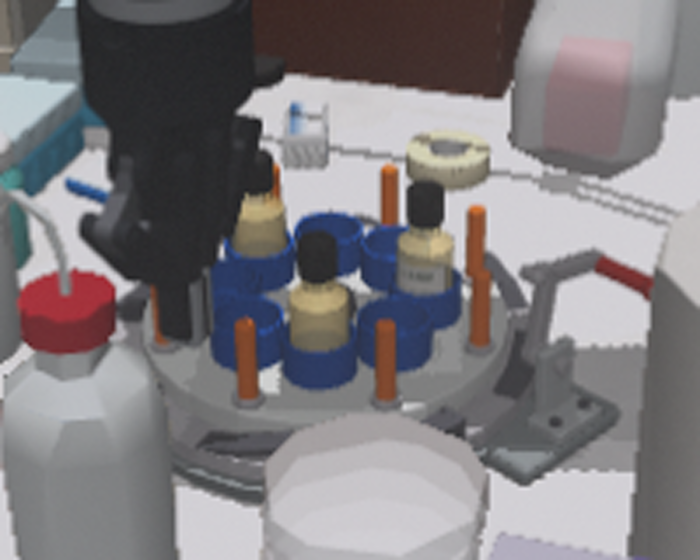

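View pics/g_scene.png

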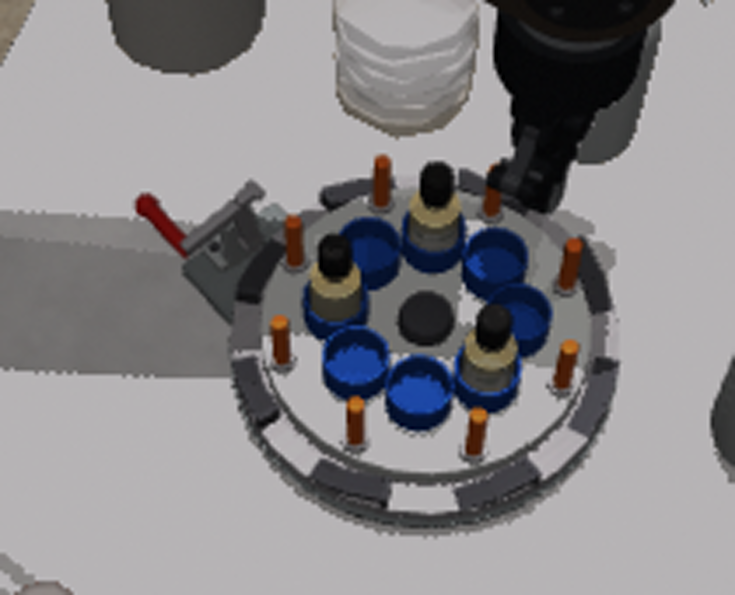

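```bash
python3 -m crank '[[[-0.6,0.3,0,0],[-0.6,0,0,0],[-0.66,0,0.1,-4.3],[-0.66,0,0.1,-4.3],[-0.66,0,0.1,-4.3],[-0.66,0,0.1,-4.3],[0,0,0,0]]]'; python3 look.py h scene side
```

```text
t: 8.0
position: [0.6382, 0.2339, 0.0847]
tool_rot: [-90.0, 0.0, 7.2]
force: [0.9, 0.3, 0.2]
width: -0.006
8.1
```

View pics/h_side.png

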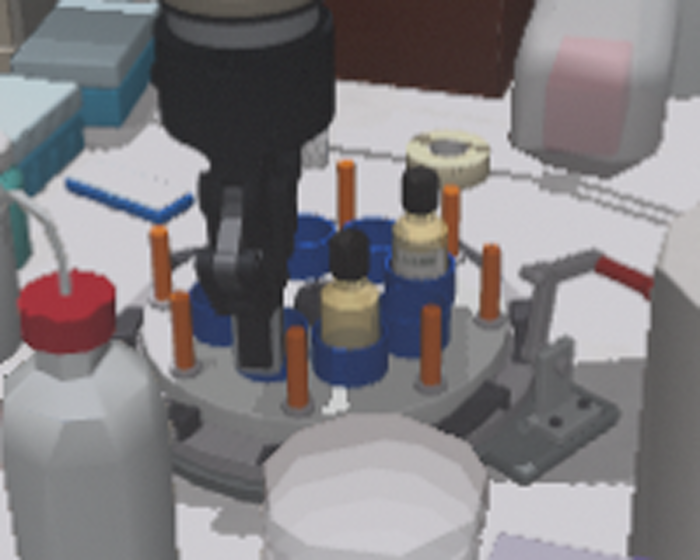

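View pics/h_scene.png

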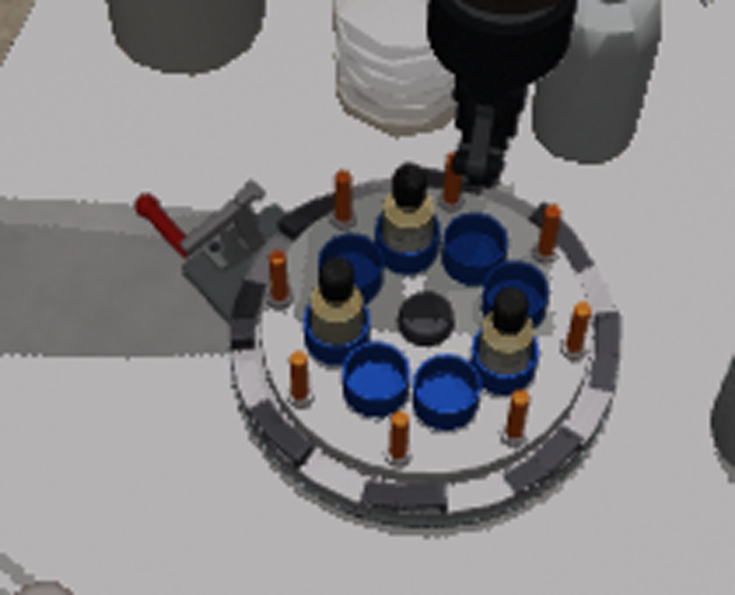

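```bash
cat > ang.py <<'E'
import sys; from h import *
z=np.load(f"pics/{sys.argv[1]}_scene.npz"); p={k:z[k] for k in('fov_y','cx','cy','k1','T')}
m,l,s,c=blobs(z['im'],'orange'); q=np.array([.6331,.1439])
P=np.array([onz(p,*c[i],.083)[:2]-q for i in range(1,len(s)) if s[i,4]>=8 and 290<c[i,0]<400 and 125<c[i,1]<225])
P=P[abs(np.hypot(*P.T)-.086)<.006]
a=np.degrees(np.arctan2(P[:,1],P[:,0])); print(a.round(1),(np.hypot(*P.T)*1000).round(1))
m=(a+10.06)%45; print('turn mod45',m.round(1),np.median(m))
E
python3 ang.py h
```

```text
[ 141.7   52.1 -173.4    6.5 -128.   -38.3  -83.2] [86.4 86.3 86.1 86.  86.1 86.1 86.2]
turn mod45 [16.8 17.2 16.6 16.6 17.  16.7 16.9] 16.776941505329546
```

Wheel angle from the scene pins is 16.8°. Six more arc steps should give about 42.6° (0.74 rad).

```bash
python3 -m crank '[[[-0.66,0,0.1,-4.3],[-0.66,0,0.1,-4.3],[-0.66,0,0.1,-4.3],[-0.66,0,0.1,-4.3],[-0.66,0,0.1,-4.3],[-0.6,0,0.1,-4.3],[0,0,0,0],[0,0,0,0]]]'; python3 look.py i scene side; python3 ang.py i
```

```text
t: 8.9
position: [0.6006, 0.2274, 0.0845]
tool_rot: [-90.0, -0.0, 32.8]
force: [-0.4, 0.5, -0.1]
width: 0.004
9.0
[ 121.3   76.3  166.4   31.5 -149.   -13.7 -103.8  -58.7] [86.1 86.1 86.5 85.6 85.5 86.  85.7 86. ]
turn mod45 [41.3 41.3 41.4 41.6 41.  41.4 41.3 41.4] 41.35173720121934
```

View pics/i_scene.png

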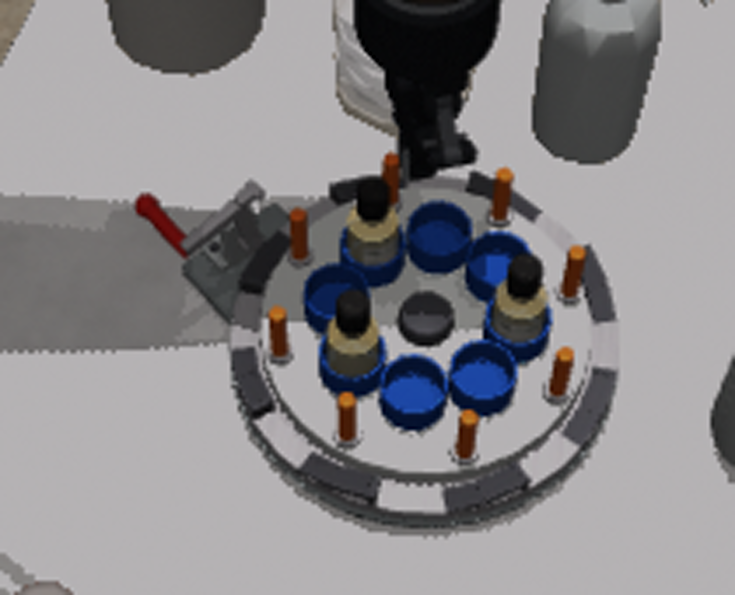

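Wheel is at 41.35° = 0.722 rad, inside 0.5–0.83. Backing the finger off and lifting.

```bash
python3 -m crank '[[[0.6,0,0,0],[0.6,0,0,0],[0,-4,0,0],[0,-4,0,0],[0,-4.5,0,8.15],[0,-4.5,0,8.15],[0,0,0,8.15],[0,0,0,8.15]]]';python3 -m crank '[[[0,0,0,8.15],[0,0,0,8.15],[0,0,0,8.15],[0,0,0,8.15],[0,0,0,0]]]'; python3 look.py j scene; python3 ang.py j
python3 - <<'E'
import numpy as np
P=np.vstack([np.load("pics/P_scene.npy"),np.load("pics/P_side.npy")])
q=P[(P[:,0]>.3)&(P[:,0]<.55)&(P[:,1]>-.12)&(P[:,1]<.05)&(P[:,2]>.03)&(P[:,2]<.6)]
for z in np.arange(.05,.6,.07):
    w=q[abs(q[:,2]-z)<.02]
    if len(w): print(z.round(2),w.min(0).round(3),w.max(0).round(3))
E
```

```text
t: 9.8
position: [0.6121, 0.2345, 0.2578]
tool_rot: [-89.9, -0.3, 0.0]
force: [-0.5, -0.4, 0.0]
width: 0.004
t: 10.3
position: [0.611, 0.2342, 0.2544]
tool_rot: [-90.0, -0.0, -32.2]
force: [0.4, -0.3, -0.7]
width: 0.001
10.35
[ 121.5   76.5  166.4   31.8 -149.   -13.4 -103.4  -58.7] [85.9 85.6 86.5 86.  85.5 85.9 85.8 86.1]
turn mod45 [41.6 41.5 41.4 41.8 41.  41.7 41.6 41.3] 41.549278714165936
0.05 [ 0.349 -0.119  0.03 ] [ 0.55  -0.001  0.07 ]
0.12 [ 0.364 -0.12   0.1  ] [ 0.55  -0.016  0.14 ]
0.19 [ 0.384 -0.039  0.17 ] [ 0.42  -0.019  0.21 ]
0.26 [ 0.405 -0.043  0.24 ] [ 0.441 -0.021  0.28 ]
0.33 [ 0.425 -0.047  0.31 ] [ 0.463 -0.024  0.35 ]
0.4 [ 0.448 -0.051  0.38 ] [ 0.484 -0.028  0.42 ]
0.47 [ 0.472 -0.054  0.45 ] [ 0.505 -0.035  0.49 ]
0.54 [ 0.493 -0.062  0.52 ] [ 0.55  -0.033  0.56 ]
```

```bash
python3 -m crank '[[[-1.4,0,-4.6,0],[-1.4,0,-4.6,0],[-1.4,0,-4.6,0],[-1.5,0,-4.6,0],[0,0,-0.6,0],[0,0,0,0],[0,0,0,0]]]';  python3 - <<'E'
from h import *; from cell import env
s=env.sense();c=np.array([.6331,.1439]);t=np.radians(-32.5);ex=np.array([np.cos(t),np.sin(t)]);ey=np.array([-ex[1],ex[0]])
d=s['position'][:2]-c;print(d@ex,d@ey,s['position'][2])
E
```

```text
t: 11.05
position: [0.4621, 0.1039, 0.2552]
tool_rot: [-89.9, -0.1, -32.2]
force: [1.5, -0.4, 0.5]
width: -0.001
-0.1227240614190767 -0.12557031969485002 0.2552234906782496
```

```bash
python3 -m crank '[[[0,4.3,0,0],[0,4.3,0,0],[0,4.3,0,0],[0,2.3,0,0],[0,2,0,0],[0,0,0,0]]]'; python3 look.py k scene side
```

```text
t: 11.65
position: [0.4598, 0.1044, 0.0792]
tool_rot: [-90.2, 0.3, -32.1]
force: [-0.6, -0.1, -0.9]
width: 0.005
11.75
```

View pics/k_side.png

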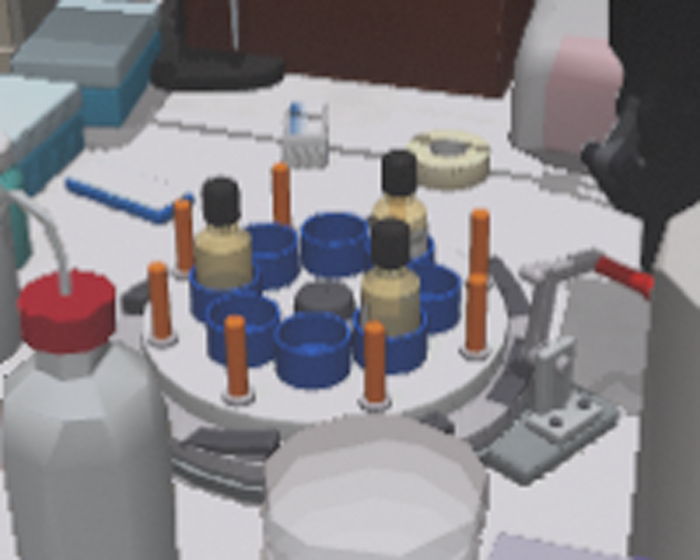

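View pics/k_scene.png

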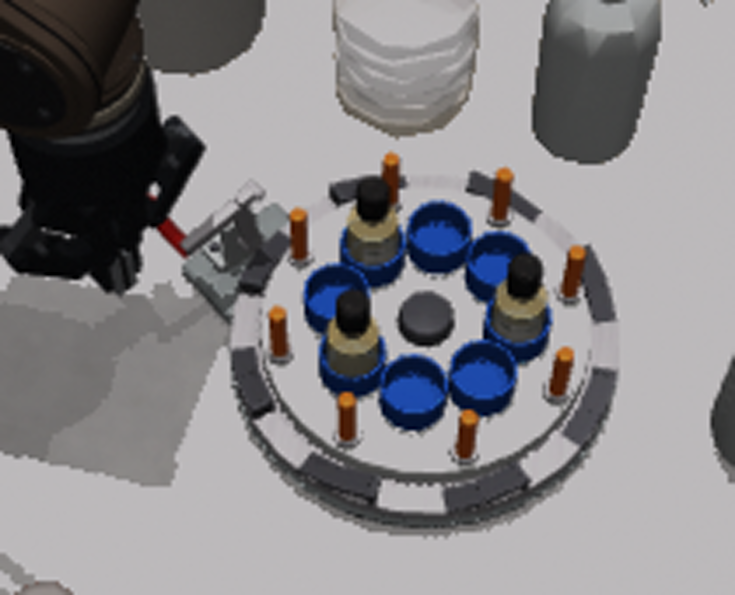

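```bash
python3 -m crank '[[[0,0,0.8,0],[0,0,0.8,0],[0,-0.4,0.8,0],[0,-0.5,0.8,0],[0,-0.5,0.9,0],[0,-0.2,1.0,0],[0,0,0,0]]]'; python3 look.py l scene side
```

```text
t: 12.45
position: [0.4895, 0.1482, 0.0993]
tool_rot: [-89.9, -0.1, -32.2]
force: [-1.1, 0.2, 0.6]
width: 0.004
12.55
```

View pics/l_side.png

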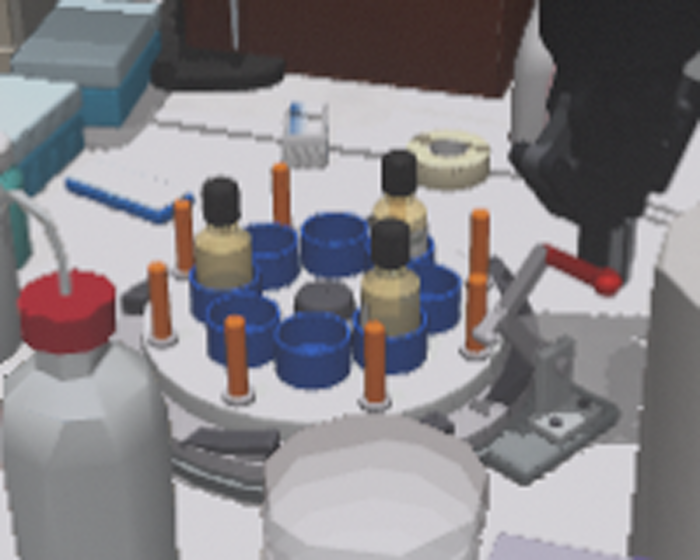

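View pics/l_scene.png

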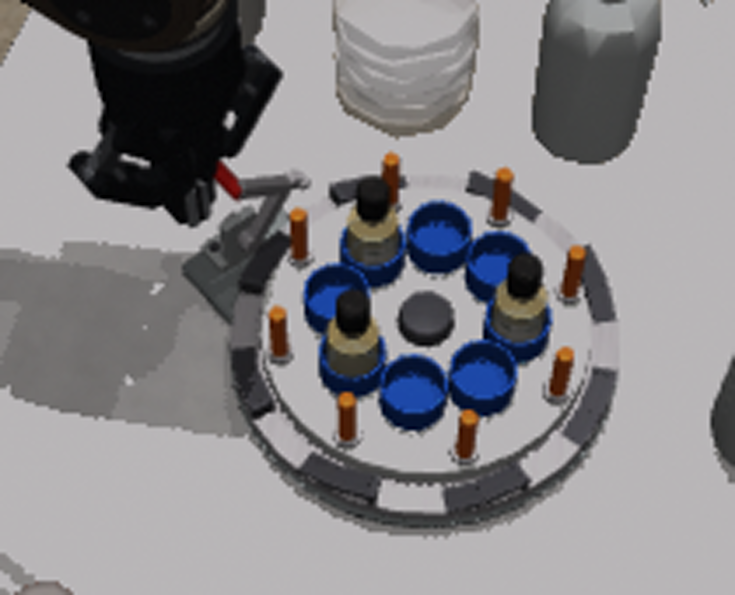

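The pawl is near the top of its arc; the ball is at (608,282) in the side view, against the finger. Pushing a little further until it falls.

```bash
python3 -m crank '[[[0,0,0.7,0],[0,0,0.7,0],[0,0,0.5,0],[0,0,0,0],[0,0,0,0]]]'; python3 look.py m scene side
```

```text
t: 13.05
position: [0.4983, 0.163, 0.0982]
tool_rot: [-90.0, 0.0, -32.2]
force: [-0.1, -0.7, 0.6]
width: -0.001
13.15
```

View pics/m_side.png

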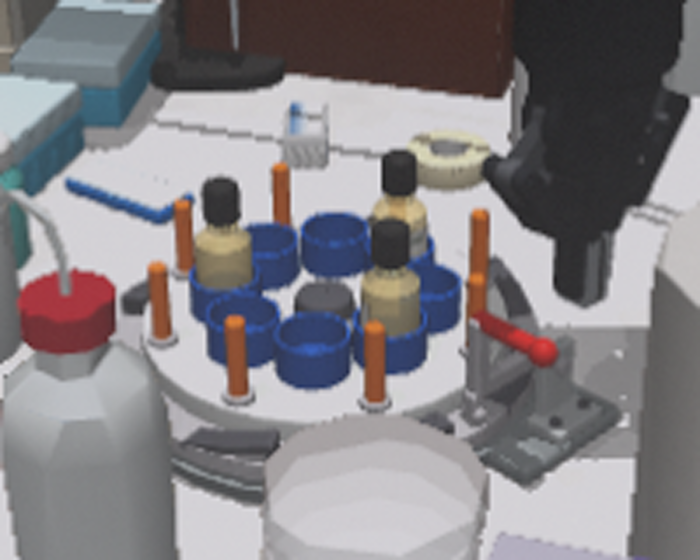

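View pics/m_scene.png

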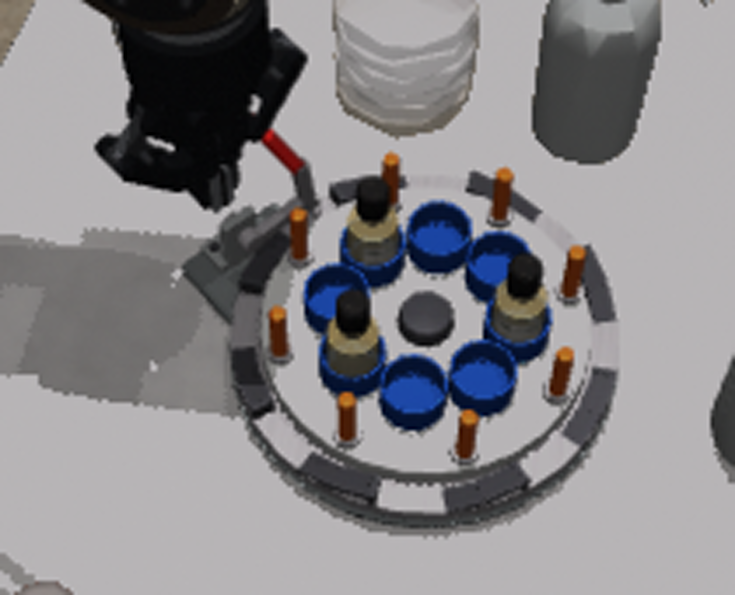

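```bash
python3 -m crank '[[[0,0,-1,0],[0,-4,-0.5,0],[0,-4.5,0,0],[0,-4.5,0,0],[0,-4.5,0,0],[0,0,0,0],[0,0,0,0],[0,0,0,0]]]'; python3 look.py n scene side wrist; python3 ang.py n; python3 - <<'E'
from h import *
for t in 'bmn':
    for n in('scene','side'):
        if t=='m' and n=='scene': continue
        z=np.load(f"pics/{t}_{n}.npz");m,l,s,c=blobs(z['im'],'red')
        for i in range(1,len(s)):
            if s[i,4]>30 and 290<c[i,0]<375 and 110<c[i,1]<270: print(t,n,s[i],c[i].round(2))
E
```

```text
t: 13.95
position: [0.4892, 0.1497, 0.2715]
tool_rot: [-90.1, 0.1, -32.3]
force: [0.6, -0.2, -1.2]
width: -0.001
14.1
[ 121.3   76.3  166.    31.8 -148.8  -13.4 -103.4  -58.7] [85.8 86.1 85.9 86.  85.8 85.9 85.8 86.1]
turn mod45 [41.3 41.3 41.1 41.8 41.2 41.7 41.6 41.3] 41.33638401471992
b scene [297 124  16  14  66] [304.18 130.06]
m side [350 244  13   8  48] [356.58 247.81]
n scene [297 123  16  16  78] [304.27 130.09]
n side [340 238  23  14  76] [351.93 245.2 ]
```

View pics/n_side.png

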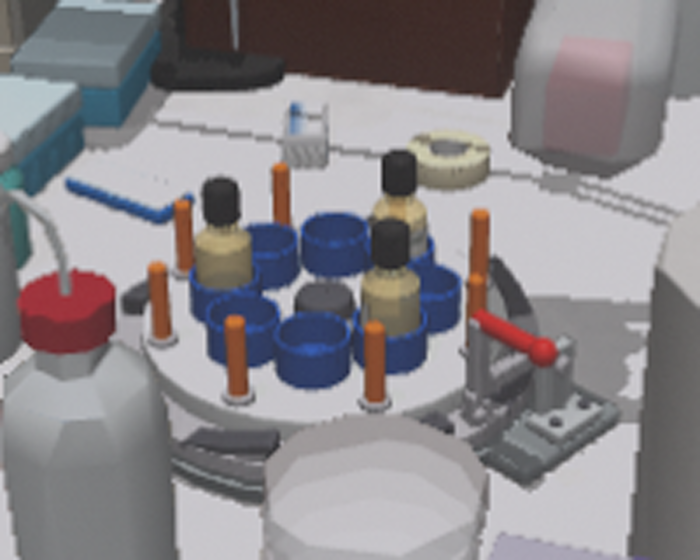

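View pics/n_scene.png

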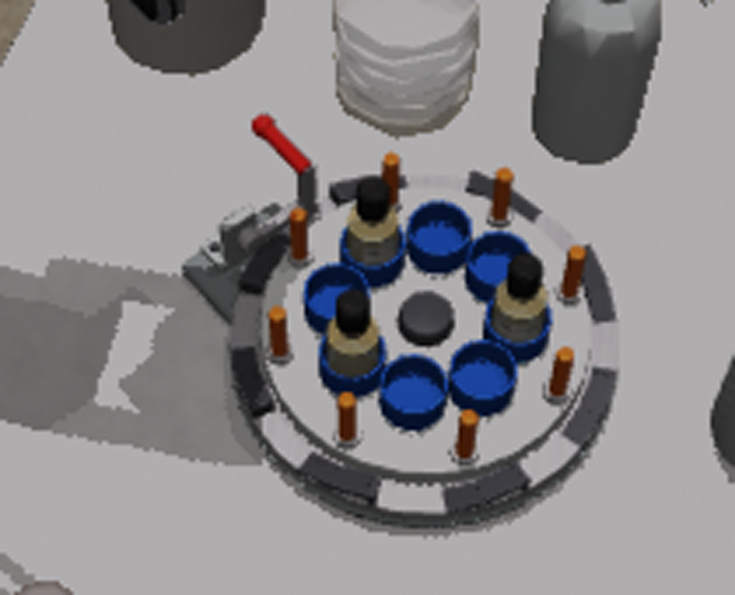

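The red pin is back at its starting pixels in both views, so the pawl is fully home. The bottles are upright in their cups, and the tape and box are in place. Handing in.

```bash
python3 -c "
from cell import env
print(env.sign_off())"
```

```text
the job is handed in; nothing more can be done
None
```

The wheel is backed up by one notch and the pawl is fully home behind the next tooth. I handed the job in after about 14 s of the 67 s allowed.

- **What I did:** With the gripper shut, I pushed the pawl by its red pin up and over until it rested open on its own. I then pushed the orange pin at +112.5° along its arc to turn the wheel counter-clockwise. Last, I pushed the pawl back over from the other side until it dropped, and moved the arm clear.
- **Wheel:** It reads 41.3° (0.72 rad) from the pin tops, inside the 0.5–0.83 range where the pawl falls home. It is about 0.06 rad short of a full 45°, which I left as it was.
- **Pawl:** The red pin is back to within 0.2 px of its starting position in both the scene and side views.
- **Surroundings:** All three bottles stand in their cups. In the side view the tape roll and the white box look unmoved. The force readings I saw were no more than about 2 N.
- **Disagreements:** One triangulated orange pin was wrong (0.11 m high instead of 0.085 m) because the red pin overlapped it in the side view. I did not use that point.

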